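# Push a plate along the ledge to its cutting line

## Robot

A 6-joint arm with a two-finger parallel gripper is mounted at the origin on a cart in front of the work surface, level with it; the furniture and walls round the work are solid. World frame = base frame: x ahead of the robot, y to its left, z up, the work surface at z = 0. Lengths are in m, angles in degrees, forces in N, time in s.
With the tool pointing down it reaches from about 0.35 to 0.875 m from the base axis. Payload 4.2 kg.
Tool frame: the origin (TCP) lies at the very end of the fingers, on their centre line; the grasp point (between the pads) lies 19 mm behind it; z points along the fingers, x is the direction in which the jaws open and shut, and the axes are right-handed (so a half turn about z gives the same grasp; the last joint's range is limited). The gripper opens to 87 mm and grips with 3 to 60 N. Pads are 19 mm wide; open, the fingers measure 117 mm over their backs; the gripper's body (75 mm by 190 mm) begins 51 mm behind the grasp point.
Start: joints at [89.588, 22.042, 0.453, 0, -68.411, -14.817], TCP at [0.164, 0.603, 0.223] pointing down, gripper open.
Joint ranges: [-179.83, 179.83], [-69.29, 118.12], [-61.27, 80.66], [-181.25, 117.63], [-171.15, -9.14], [-177.46, 177.46]. Speed limits (degrees/s): [159.86, 159.86, 180, 180, 180, 180].

## Interface

Orientations are given as a 3x3 rotation matrix whose columns are the frame's x, y, z axes.
In Python, from station import sense, capture, finish_job gives the robot as it stands.
- The arm moves only by the shell command python3 -m crank 'ROWS' [OPENING]. ROWS is JSON, a list of rows, each a list of 4 numbers: the shift along the tool's x, y, z in m, then the turn about the tool's z in rad. A call has 1 to 5 rows; each row shifts and turns the commanded pose from where the row before left it, along the tool's axes as they then stand; what a row does not reach is not made up. A row lasts 1/12 s, in which the tool goes at most 41.7 mm and 7.16 degrees, less where a joint would pass 70% of its speed; a pose out of reach is approached as far as the arm can. A call with a gripper value outside its range is refused whole. OPENING is the finger opening in m, from 0 to 0.087, set as the call begins (- or left out, the last holds). The fingers move at their own pace and stop on an object; the grip force is fixed at half the most. Time passes only in rows, so rows that do not move let the fingers close. It gives the time, the measured TCP pose, the force and the opening at its end, in the units of the state.
- sense(): the state, without advancing time (a new reading comes with each control period).
- capture(name): name is "scene" or "top"; returns a dict with "pixels" (384x512x3 uint8, red, green, blue), "depth" (384x512 float32, m along the optical axis (not along the pixel's ray), 0 where there is no reading), "fx", "fy", "cx", "cy" (pixels), "k1" (the pictures are not rectified: a ray, as slopes to the right and down, at radius r is drawn at 1 + k1 r^2 times it, then the intrinsics apply), "world_from_camera" (4x4, takes a point from camera to world coordinates). Camera axes: x right, y down, z forward; pixel columns grow to the right and rows downward; lengths in m; the calibration is good to about 2 mm. A picture is of the moment at which its call begins.
- finish_job(): hands the job in, once; it reports no verdict.
The state is a dict: "time_s": time; "joints": joint angles; "joint_velocities": joint speeds; "effort": joint torques, N m; "tcp_pos": TCP position; "ee_rot": TCP orientation; "wrist_force": force on the tool from outside, world axes, zero at the start; "moment": the same for the moment, N m; "gripper_width": opening from 0.0 (shut) to 1.0 (fully open).
Only numpy, scipy, OpenCV 4.12 (cv2) and the standard library are available. Lean on these libraries where they do the work, as an engineer would, in place of code of your own. Each camera call takes 0.05 s, during which the arm holds its last target.

## Task

The aluminium plate on the raised wooden ledge is to be sawn at its red line: with gentle fingertip pushes, slide it flat against the blue fence and along it until its marked end overhangs the ledge's right-hand end (the one with the dark steel strip) and the red line lies right over that end. Only push it: do not grip it, lift it or tip it off the ledge. Leave the cork block, the beeswax and the violin peg alone, and take your hand away at the end.

Things in the scene. Friction and masses are not known exactly. Their poses are not given: they have to be found in the camera images.
- ledge: Fixed brown wooden ledge, 140 x 300 mm, top 45 mm above the bench. Origin: centre of underside, at bench height. x: across it, away from the robot; y: along it, to the left; turned up to 0.35 rad. A blue painted fence, 12 mm above the top, runs along the far side (x = 55 to 70 mm). The end at y = -150 mm (robot's right) bears a dark steel strip and is the one to overhang; free air beyond it.
- ledge_end (a point): Middle of the top edge of the ledge's right-hand end: (0, -150, 45) mm in the ledge's frame, same axes as the ledge.
- fence_face (a point): Middle of the foot of the fence's near face, which the plate is to lie against: (55, 0, 45) mm in the ledge's frame.
- plate: Loose flat aluminium plate 75 x 150 x 6 mm (x, y, z), 0.13 to 0.25 kg, on the ledge. Origin: centre of its underside. Its long side is y; its marked end (y = -75 mm) looks to the ledge's right-hand end. Starts wholly on the ledge, its far edge 8 to 22 mm off the fence at mid-length, up to 0.1 rad askew, the red line 70 to 145 mm short of the end. Ordinary dry friction; it stays where left.
- plate_line (a point): Middle of the red line, 3 mm wide, drawn across the plate's upper face 40 mm from its marked end: (0, -35, 6) mm in the plate's frame.
- plate_far_edge (a point): Middle of the plate's long edge that faces the fence, half-way up: (37.5, 0, 3) mm in the plate's frame.
- cork: Loose cork block 45 x 70 x 30 mm on the bench near the ledge's left end; leave alone. Origin: centre of its underside.
- wax: Loose yellow beeswax block 30 x 50 x 22 mm on the bench in front of the ledge; leave alone. Origin: centre of its underside.
- violin_peg: Loose black violin peg 21 x 75 x 11 mm lying on the bench beyond the ledge's right-hand end; leave alone. Origin: centre of its underside.

How it is judged:
By the outcome, as a careful person would: the job done as asked, in the order asked, and still so for the second after the job is handed in, with the robot touching nothing.
It also fails if it takes over 48 s, if anything falls off the work surface, if the arm or the gripper's body presses on something with over 40 N, if the wrist force passes 120 N, or if a joint passes its speed limit or range.

## Working session

There is one attempt and no reset: what is moved stays moved. The work goes in short steps, Python scripts to look and compute and a shell command to move; the robot and the scene stay as the last step left them, time stands still between calls to the robot, and variables do not carry over. Pictures are saved under pics/ and viewed, and the job is handed in when it is done.

```bash
mkdir -p pics; ls; python3 - <<'E'
from station import sense, capture
import cv2
s=sense(); print({k:s[k] for k in('time_s','tcp_pos','ee_rot','wrist_force','gripper_width')})
for n in('scene','top'):
    c=capture(n); cv2.imwrite(f'pics/{n}0.png',cv2.cvtColor(c['pixels'],cv2.COLOR_RGB2BGR))
    print(n,c['fx'],c['cx'],c['cy'],c['k1'],c['world_from_camera'])
E
```

```text
pics
{'time_s': 0.0, 'tcp_pos': array([0.16399448, 0.60245609, 0.22144457]), 'ee_rot': array([[-2.62903484e-01, -9.64822012e-01, -4.92962392e-04],
       [-9.64819537e-01,  2.62903927e-01, -2.18772039e-03],
       [ 2.24036254e-03, -9.95395654e-05, -9.99997485e-01]]), 'wrist_force': array([-0.43003581, -0.00849467,  0.22655344]), 'gripper_width': 0.9970735397140271}
scene 377.6511737601611 256.1077506850154 195.15428170437497 -0.013858234364741576 [[ 0.88702889 -0.35251441  0.2981834   0.30751413]
 [-0.46163368 -0.66508064  0.58699411 -0.52096443]
 [-0.00860787 -0.65833223 -0.75267827  0.71278317]
 [ 0.          0.          0.          1.        ]]
top 379.63754880446953 255.96086535751334 193.0366047510558 0.03750822621387933 [[ 0.01919734 -0.98819342  0.15200404  0.45000983]
 [-0.99979486 -0.01995566 -0.00346472 -0.00634508]
 [ 0.00645715 -0.15190635 -0.9883738   0.97148538]
 [ 0.          0.          0.          1.        ]]
```

View pics/scene0.png

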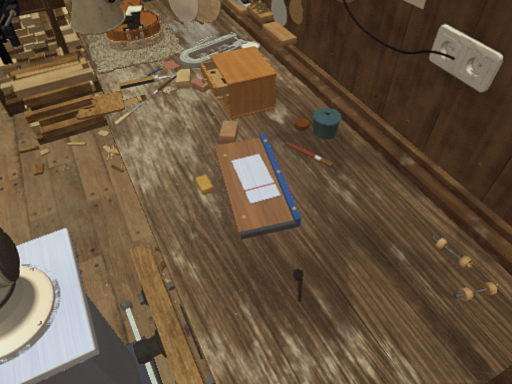

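View pics/top0.png

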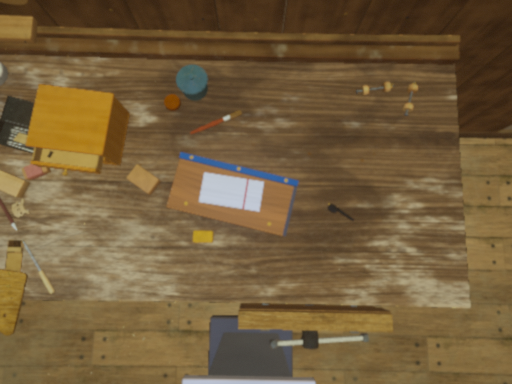

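```bash
python3 - <<'E'
import cv2,numpy as np
a=cv2.imread('pics/scene0.png')[125:245,200:310]; b=cv2.imread('pics/top0.png')[145:245,160:305]
cv2.imwrite('pics/za.png',cv2.resize(a,None,fx=5,fy=5,interpolation=cv2.INTER_NEAREST))
cv2.imwrite('pics/zb.png',cv2.resize(b,None,fx=5,fy=5,interpolation=cv2.INTER_NEAREST))
E
```

```text
(no output)
```

View pics/za.png

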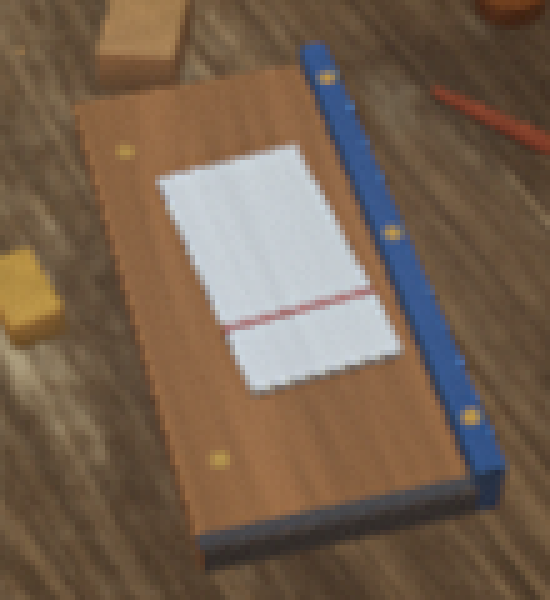

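View pics/zb.png

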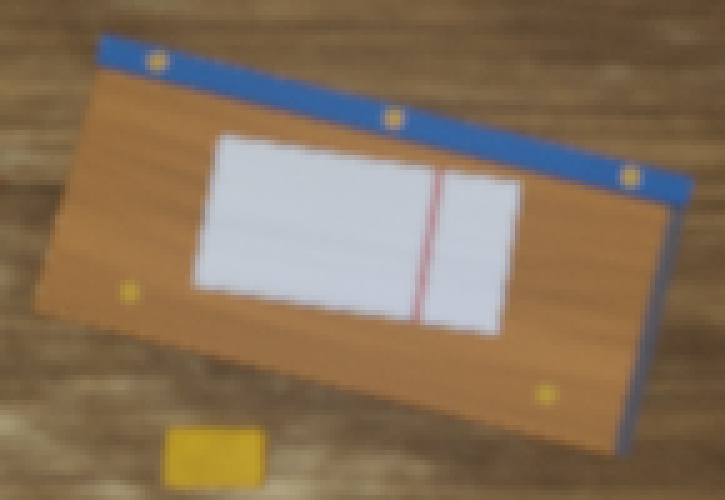

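```bash
cat > h.py <<'E'
import cv2,numpy as np
from station import sense,capture
U=4
def proj(c,px,z):
    px=np.asarray(px,float).reshape(-1,1,2)
    K=np.array([[c['fx'],0,c['cx']],[0,c['fy'],c['cy']],[0,0,1]])
    d=cv2.undistortPoints(px,K,np.array([c['k1'],0,0,0.])).reshape(-1,2)
    T=c['world_from_camera']; r=np.c_[d,np.ones(len(d))]@T[:3,:3].T
    t=(z-T[2,3])/r[:,2]; return (T[:3,3]+t[:,None]*r)[:,:2]
def masks(c):
    im=cv2.resize(c['pixels'],None,fx=U,fy=U,interpolation=cv2.INTER_CUBIC)
    h=cv2.cvtColor(im,cv2.COLOR_RGB2HSV); H,S,V=[h[...,i].astype(int) for i in range(3)]
    R,G,B=[im[...,i].astype(int) for i in range(3)]
    blue=(H>100)&(H<125)&(S>110)&(V>70)
    white=(S<60)&(V>140)
    red=(R-G>35)&((H<4)|(H>165))&(V>110)
    brown=(H<18)&(S>105)&(V>90)
    return im,blue,white,red,brown
def big(m,roi):
    m=m.astype(np.uint8).copy(); k=np.zeros_like(m); x0,y0,x1,y1=[v*U for v in roi]; k[y0:y1,x0:x1]=1
    m=cv2.morphologyEx(m*k,cv2.MORPH_CLOSE,np.ones((5,5)))
    cs,_=cv2.findContours(m,cv2.RETR_EXTERNAL,cv2.CHAIN_APPROX_NONE)
    return max(cs,key=cv2.contourArea).reshape(-1,2)
def topx(p): return (p+0.5)/U-0.5
def fl(p):
    v=cv2.fitLine(p.astype(np.float32),cv2.DIST_HUBER,0,1e-4,1e-4).ravel(); return v[2:],v[:2]
ROI={'scene':(200,125,315,250),'top':(150,140,330,250)}
E
cat > m0.py <<'E'
from h import *
import sys
for n in('top','scene'):
    c=capture(n); im,bl,wh,rd,br=masks(c)
    P=big(wh|rd,ROI[n]); Bc=big(bl,ROI[n]); L=big(br|wh|rd,ROI[n])
    o=im.copy()
    for q,col in((P,(255,0,255)),(Bc,(0,255,0)),(L,(255,255,0))): cv2.drawContours(o,[q.reshape(-1,1,2)],-1,col,1)
    x0,y0,x1,y1=[v*U for v in ROI[n]]
    cv2.imwrite(f'pics/{sys.argv[1]}_{n}.png',cv2.cvtColor(o[y0:y1,x0:x1],cv2.COLOR_RGB2BGR))
    pw=proj(c,topx(P),.051)
    print(n,'plate',cv2.minAreaRect((pw*1000).astype(np.float32)))
    bw=proj(c,topx(Bc),.057)
    print(' fence top',cv2.minAreaRect((bw*1000).astype(np.float32)))
    lw=proj(c,topx(L),.045)
    print(' brown',cv2.minAreaRect((lw*1000).astype(np.float32)))
    print(' quad',(proj(c,topx(cv2.approxPolyDP(L.reshape(-1,1,2),20,True).reshape(-1,2)),.045)*1000).round(1).tolist())
    print(' blquad',(proj(c,topx(cv2.approxPolyDP(Bc.reshape(-1,1,2),8,True).reshape(-1,2)),.057)*1000).round(1).tolist())
E
python3 m0.py a
```

```text
top plate ((594.5621948242188, 51.54524612426758), (154.06948852539062, 79.06385040283203), 81.9986572265625)
 fence top ((637.456298828125, -22.898967742919922), (110.56597900390625, 13.518348693847656), 77.04823303222656)
 brown ((591.0524291992188, 31.350982666015625), (273.8460693359375, 451.5239562988281), 1.1610583066940308)
 quad [[722.7, 259.8], [675.1, 257.0], [660.0, 219.0], [644.6, 255.2], [630.1, 196.4], [623.7, 232.4], [576.5, 251.0], [572.2, 218.4], [527.8, 225.6], [532.8, 248.3], [511.6, 243.3], [526.1, 152.1], [493.3, 89.4], [515.2, 86.6], [525.6, 111.9], [510.8, 30.5], [495.6, 63.4], [483.3, 9.7], [466.5, 11.8], [452.9, 100.0], [464.6, -189.3], [488.0, -189.6], [475.9, -156.9], [488.4, -121.2], [495.8, -189.7], [540.8, -190.2], [539.7, -102.2], [551.1, -183.6], [579.1, -190.6], [587.9, -165.5], [604.1, -190.9], [716.2, -191.9], [718.7, -120.9], [731.6, -148.0], [725.3, 147.3], [705.1, 153.4], [724.4, 188.7]]
 blquad [[644.3, 32.3], [619.6, -75.5], [631.5, -75.4], [654.5, 23.9]]
scene plate ((593.7314453125, 49.84102249145508), (153.9429931640625, 77.81280517578125), 82.03518676757812)
 fence top ((648.9854125976562, 31.71318817138672), (300.1279296875, 16.008487701416016), 77.13692474365234)
 brown ((587.5433349609375, 79.32852172851562), (391.9588317871094, 178.29649353027344), 68.18402862548828)
 quad [[581.7, 290.7], [554.9, 224.1], [572.6, 211.1], [533.7, 167.7], [484.7, -90.5], [494.6, -75.0], [608.9, -101.5], [675.2, 183.2], [719.7, 173.8], [724.3, 203.2], [605.6, 280.4], [583.0, 251.6]]
 blquad [[678.6, 178.1], [608.9, -109.5], [619.5, -115.1], [628.7, -89.8], [617.3, -82.9], [632.2, -74.4], [654.6, 27.6], [644.1, 35.1], [658.1, 42.3], [680.4, 144.8], [670.4, 151.2], [683.7, 157.9], [687.6, 172.1]]
```

```bash
cat >> h.py <<'E'
def unproj(c,w,z):  # world xy at height z -> pixels
    T=np.linalg.inv(c['world_from_camera']); p=np.c_[w,np.full(len(w),z)]@T[:3,:3].T+T[:3,3]
    d=p[:,:2]/p[:,2:]; d=d*(1+c['k1']*(d**2).sum(1,keepdims=True))
    return d*[c['fx'],c['fy']]+[c['cx'],c['cy']]
def rect(c,o,yaw,z,xs,ys):
    X,Y=np.meshgrid(xs,ys,indexing='ij'); a=np.c_[X.ravel(),Y.ravel()]/1000
    R=np.array([[np.cos(yaw),-np.sin(yaw)],[np.sin(yaw),np.cos(yaw)]])
    q=unproj(c,a@R.T+o,z).astype(np.float32).reshape(len(xs),len(ys),2)
    return cv2.remap(c['pixels'],q[...,0],q[...,1],cv2.INTER_CUBIC)
E
python3 - <<'E'
from h import *
yaw=np.radians(-12.9); R=np.array([[np.cos(yaw),-np.sin(yaw)],[np.sin(yaw),np.cos(yaw)]])
o=np.array([.649,.0317])-R@[.0625,0]; print(o)
xs=np.arange(-80,81,.5); ys=np.arange(-165,166,.5)
for n in('top','scene'):
    c=capture(n); r=rect(c,o,yaw,.045,xs,ys)
    cv2.imwrite(f'pics/r_{n}.png',cv2.cvtColor(r[::-1,::-1],cv2.COLOR_RGB2BGR))
    f=r.astype(float)
    # end/left edges: gradient of R-B, in bands of x
    D=f[...,0]-f[...,2]
    for lo,hi in((-60,-45),(-40,-25),(-20,-5),(0,15),(25,40)):
        p=D[(xs>=lo)&(xs<=hi)].mean(0); g=np.gradient(cv2.GaussianBlur(p[None],(0,0),2)[0])
        i=np.argmax(np.where(ys<-135,g,-9)); j=np.argmin(np.where(ys>135,g,9)); print(n,(lo+hi)/2,'right',ys[i],g[i].round(1),'left',ys[j],g[j].round(1))
    for lo,hi in((-130,-100),(-80,-50),(-40,-10),(20,50),(70,100),(110,130)):
        p=D[:,(ys>=lo)&(ys<=hi)].mean(1); g=np.gradient(cv2.GaussianBlur(p[None],(0,0),2)[0])
        i=np.argmin(np.where((xs>45)&(xs<62),g,9)); k=np.argmax(np.where((xs>62),g,-9));j=np.argmax(np.where(xs<-60,g,-9)); print(n,(lo+hi)/2,'foot',xs[i],'far',xs[k],'near',xs[j],g[j].round(1))
E
```

```text
[0.58807743 0.04565313]
top -52.5 right -139.5 7.8 left 154.0 -3.1
top -32.5 right -139.5 8.1 left 154.0 -3.7
top -12.5 right -139.5 7.7 left 154.5 -3.9
top 7.5 right -139.0 7.4 left 154.0 -2.5
top 32.5 right -139.0 7.6 left 154.0 -2.8
top -115.0 foot 57.5 far 74.5 near -70.0 3.8
top -65.0 foot 57.5 far 74.0 near -70.0 3.6
top -25.0 foot 57.5 far 73.5 near -70.0 3.7
top 35.0 foot 57.5 far 73.5 near -70.0 3.8
top 85.0 foot 57.5 far 73.5 near -70.0 3.5
top 120.0 foot 57.0 far 74.0 near -70.5 3.4
scene -52.5 right -140.0 8.5 left 151.5 -2.6
scene -32.5 right -140.0 9.0 left 151.5 -2.5
scene -12.5 right -140.0 8.0 left 151.0 -2.3
scene 7.5 right -140.0 7.8 left 151.5 -2.1
scene 32.5 right -140.0 8.5 left 151.5 -1.9
scene -115.0 foot 57.0 far 75.0 near -69.5 4.1
scene -65.0 foot 57.0 far 75.0 near -70.0 4.7
scene -25.0 foot 57.0 far 74.5 near -70.0 4.5
scene 35.0 foot 57.0 far 74.0 near -70.0 4.0
scene 85.0 foot 57.0 far 74.5 near -70.0 3.5
scene 120.0 foot 57.0 far 74.5 near -70.5 3.9
```

```bash
python3 - <<'E'
import cv2,numpy as np
a=cv2.imread('pics/r_top.png');b=cv2.imread('pics/r_scene.png');cv2.imwrite('pics/rr.png',cv2.resize(np.vstack([a,b]),(660,600)))
E
```

```text
(no output)
```

View pics/rr.png

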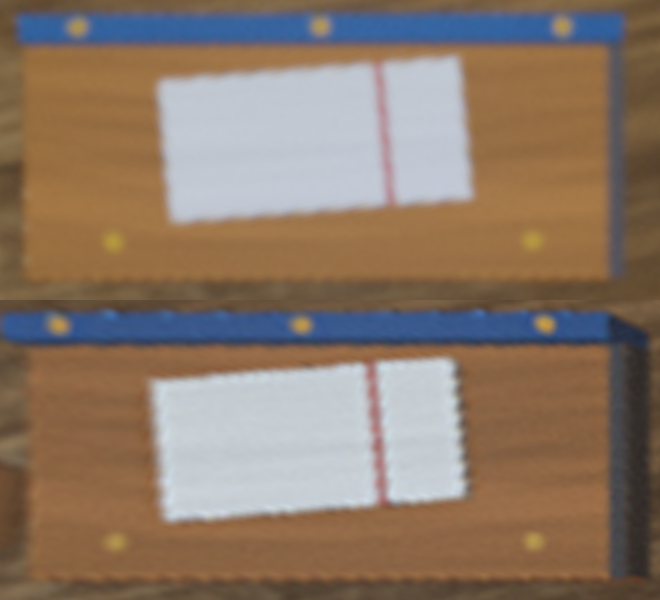

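```bash
python3 - <<'E'
from h import *
yaw=np.radians(-12.9); o=np.array([.58808,.04565])
xs=np.arange(-60,41,.5); ys=np.arange(-170,-130,1.)
for n in('top','scene'):
    c=capture(n); f=rect(c,o,yaw,.045,xs,ys).astype(float)
    print(n)
    for y,v in zip(ys,f[20:-20].mean(0)): print(int(y),v.round().astype(int).tolist(),end=' ')
    d=c['depth']; 
    w=np.array([[np.cos(yaw)*0-np.sin(yaw)*y,np.cos(yaw)*y] for y in np.arange(-170,-129,3)/1000])+o
    q=unproj(c,w,.045).round().astype(int); T=c['world_from_camera']
    print('\n depth->z',[round(float(T[2,3]+T[2,:3]@(np.array([(u-c['cx'])/c['fx'],(v-c['cy'])/c['fy'],1])*d[v,u])),3) for u,v in q])
E
```

```text
top
-170 [104, 81, 54] -169 [104, 81, 54] -168 [104, 81, 54] -167 [104, 81, 54] -166 [104, 81, 54] -165 [104, 81, 54] -164 [104, 81, 54] -163 [104, 81, 54] -162 [104, 82, 54] -161 [104, 82, 55] -160 [104, 82, 55] -159 [104, 82, 55] -158 [104, 82, 55] -157 [105, 82, 55] -156 [105, 82, 55] -155 [105, 82, 55] -154 [105, 82, 55] -153 [105, 82, 55] -152 [104, 82, 55] -151 [104, 81, 56] -150 [102, 82, 59] -149 [100, 82, 64] -148 [97, 82, 70] -147 [94, 82, 76] -146 [90, 83, 82] -145 [87, 83, 87] -144 [86, 84, 90] -143 [87, 85, 92] -142 [93, 87, 91] -141 [102, 90, 89] -140 [114, 95, 86] -139 [126, 99, 82] -138 [137, 104, 77] -137 [146, 108, 73] -136 [151, 110, 70] -135 [154, 112, 68] -134 [155, 113, 67] -133 [156, 113, 67] -132 [156, 113, 67] -131 [156, 113, 67] 
 depth->z [0.0, 0.0, -0.002, -0.002, 0.002, 0.003, 0.001, 0.001, 0.045, 0.044, 0.045, 0.047, 0.045, 0.048]
scene
-170 [89, 70, 51] -169 [90, 70, 51] -168 [90, 70, 51] -167 [90, 71, 52] -166 [91, 71, 52] -165 [92, 72, 52] -164 [93, 73, 53] -163 [92, 72, 53] -162 [88, 69, 51] -161 [80, 64, 49] -160 [71, 58, 47] -159 [63, 52, 45] -158 [56, 48, 43] -157 [51, 45, 42] -156 [50, 44, 42] -155 [51, 45, 42] -154 [51, 45, 42] -153 [52, 46, 43] -152 [54, 47, 44] -151 [57, 50, 46] -150 [61, 54, 50] -149 [65, 58, 56] -148 [68, 63, 61] -147 [70, 67, 67] -146 [71, 69, 71] -145 [71, 71, 74] -144 [70, 72, 76] -143 [71, 72, 77] -142 [77, 75, 77] -141 [88, 79, 76] -140 [105, 86, 73] -139 [121, 92, 71] -138 [132, 97, 69] -137 [140, 100, 68] -136 [143, 102, 67] -135 [144, 102, 67] -134 [144, 102, 67] -133 [143, 101, 67] -132 [142, 101, 67] -131 [142, 101, 68] 
 depth->z [-0.001, 0.001, -0.002, -0.002, 0.03, 0.037, 0.041, 0.046, 0.043, 0.046, 0.045, 0.045, 0.046, 0.044]
```

```bash
python3 -m crank '[[0.022,-0.024,0,-0.04],[0.022,-0.024,0,0],[0.022,-0.024,0,0],[0.022,-0.024,0,0],[0.022,-0.024,0,0]]' 0
```

```text
time_s: 0.82
tcp_pos: [0.2559, 0.4669, 0.2227]
ee_rot: [[-0.223, -0.975, 0.0], [-0.975, 0.223, 0.0], [-0.0, -0.0, -1.0]]
wrist_force: [0.4, -0.4, 0.2]
gripper_width: 0.707
```

```bash
for i in 1 ; do python3 -m crank '[[0.022,-0.024,0,0],[0.022,-0.024,0,0],[0.022,-0.024,0,0],[0.022,-0.024,0,0],[0.022,-0.024,0,0]]'; done
python3 -m crank '[[0.022,-0.024,0,0],[0.022,-0.024,0,0],[0.022,-0.024,0,0],[0.022,-0.024,0,0],[0.022,-0.024,0,0]]'
python3 -m crank '[[0.022,-0.024,0,0],[0.022,-0.024,0,0],[0.022,-0.024,0,0],[0.022,-0.024,0,0],[0,0,0,0]]'
```

```text
time_s: 1.23
tcp_pos: [0.3483, 0.3328, 0.2229]
ee_rot: [[-0.223, -0.975, 0.0], [-0.975, 0.223, 0.001], [-0.001, -0.0, -1.0]]
wrist_force: [0.6, 0.2, -0.5]
gripper_width: 0.327
time_s: 1.65
tcp_pos: [0.4407, 0.1987, 0.2229]
ee_rot: [[-0.224, -0.975, 0.001], [-0.975, 0.224, 0.001], [-0.001, -0.0, -1.0]]
wrist_force: [0.2, 0.6, 0.1]
gripper_width: 0.02
time_s: 2.07
tcp_pos: [0.5161, 0.0893, 0.2224]
ee_rot: [[-0.229, -0.973, 0.0], [-0.973, 0.229, -0.001], [0.001, -0.001, -1.0]]
wrist_force: [0.5, -0.4, 0.1]
gripper_width: 0.004
```

```bash
python3 -m crank '[[0.021,-0.023,0.03,0],[0,0,0.035,0],[0,0,0.035,0],[0,0,0.035,0],[0,0,0.025,0]]'
python3 -m crank '[[0,0,0.01,0],[0,0,0,0]]'
cat > m1.py <<'E'
from h import *
import sys
# ledge frame; per-camera ledge offset found from its ends/edges
yaw=np.radians(-12.9); o=np.array([.58808,.04565]); R=np.array([[np.cos(yaw),-np.sin(yaw)],[np.sin(yaw),np.cos(yaw)]])
off={'top':(1.2,4.0),'scene':(1.0,1.2)}
s=sense(); t=(np.array(s['tcp_pos'][:2])-o-R@[.0012,.0025])@R*1000
print('t',round(s['time_s'],2),'tcp ledge',t.round(1),'z',s['tcp_pos'][2]*1000,'F',np.round(s['wrist_force'],1))
for n in('top','scene'):
    c=capture(n); im,bl,wh,rd,br=masks(c)
    x0,y0,x1,y1=ROI[n]; cv2.imwrite(f'pics/{sys.argv[1]}_{n}.png',cv2.cvtColor(cv2.resize(c['pixels'][y0-20:y1+20,x0-20:x1+20],None,fx=3,fy=3,interpolation=cv2.INTER_CUBIC),cv2.COLOR_RGB2BGR))
    try:
        P=big(wh|rd,ROI[n]); q=((proj(c,topx(P),.051)-o)@R*1000-off[n])
        (cx,cy),(w,h),a=cv2.minAreaRect(q.astype(np.float32)); print(n,'plate rect ledge',round(cx,1),round(cy,1),round(w,1),round(h,1),round(a,2))
        k=q[:,1].min()+20,q[:,1].max()-20
        e=q[(q[:,1]>k[0])&(q[:,1]<k[1])&(q[:,0]>cx)]; p,d=fl(e); print('  far edge x at cy',round(p[0]+(cy-p[1])*d[0]/d[1],1),'skew deg',round(np.degrees(np.arctan(-d[0]/d[1])),2))
    except Exception as ex: print(n,'plate',ex)
    Rm=big(rd,ROI[n]); q=((proj(c,topx(Rm),.051)-o)@R*1000-off[n]); (cx,cy),(w,h),a=cv2.minAreaRect(q.astype(np.float32))
    print('  line ctr',round(cx,1),round(cy,1),round(w,1),round(h,1),'short of end',round(cy+150,1))
E
python3 m1.py b
```

```text
time_s: 2.48
tcp_pos: [0.5294, 0.0677, 0.061]
ee_rot: [[-0.225, -0.974, -0.003], [-0.974, 0.225, -0.001], [0.001, 0.003, -1.0]]
wrist_force: [-0.3, 0.6, -0.6]
gripper_width: 0.005
time_s: 2.65
tcp_pos: [0.5294, 0.0677, 0.0514]
ee_rot: [[-0.224, -0.975, -0.005], [-0.975, 0.224, -0.002], [0.003, 0.004, -1.0]]
wrist_force: [0.1, -0.4, 0.6]
gripper_width: 0.004
t 2.65 tcp ledge [-63.4   5.9] z 51.404085103265665 F [ 0.1 -0.4  0.6]
top plate rect ledge -89.8 126.4 115.5 138.0 37.51
  far edge x at cy -51.8 skew deg -41.33
  line ctr 19.5 -30.6 4.4 0.6 short of end 119.4
scene plate rect ledge 3.6 3.6 77.7 154.4 4.87
  far edge x at cy 41.9 skew deg 4.64
  line ctr 6.2 -29.6 74.2 4.7 short of end 120.4
```

View pics/b_scene.png

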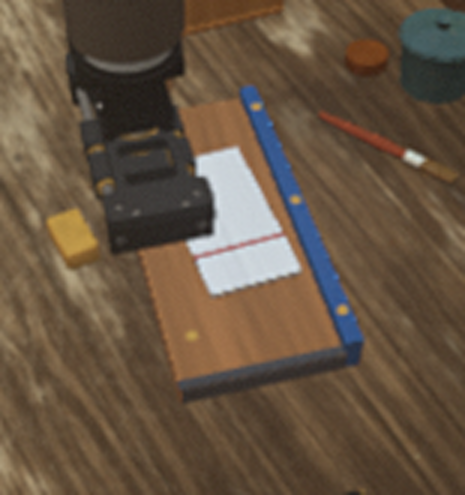

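```bash
python3 -m crank '[[0.0025,-0.004,0.004,0],[0,-0.004,0,0],[0,-0.004,0,0],[0,-0.003,0,0]]'
python3 -m crank '[[0,-0.003,0,0],[0,-0.003,0,0],[0,-0.003,0,0]]'
python3 m1.py c
```

```text
time_s: 3.08
tcp_pos: [0.5463, 0.0624, 0.0507]
ee_rot: [[-0.224, -0.975, 0.002], [-0.975, 0.224, 0.001], [-0.001, -0.002, -1.0]]
wrist_force: [-0.2, 0.4, 0.1]
gripper_width: 0.007
time_s: 3.33
tcp_pos: [0.5534, 0.0602, 0.0498]
ee_rot: [[-0.224, -0.975, -0.001], [-0.975, 0.224, -0.0], [0.001, 0.001, -1.0]]
wrist_force: [-2.7, 1.2, 1.1]
gripper_width: 0.003
t 3.33 tcp ledge [-38.2   3.9] z 49.8054587373217 F [-2.7  1.2  1.1]
top plate rect ledge -53.5 126.0 116.4 147.4 35.41
  far edge x at cy -14.5 skew deg -35.31
  line ctr 12.6 -32.3 2.5 0.6 short of end 117.7
scene plate rect ledge 10.8 3.3 77.7 153.9 4.51
  far edge x at cy 39.6 skew deg 16.62
  line ctr 10.7 -30.6 68.8 4.2 short of end 119.4
```

```bash
python3 -m crank '[[0,0.002,0,0],[0,0,0.002,0],[0,0,0,0]]'
```

```text
time_s: 3.68
tcp_pos: [0.5518, 0.0608, 0.0473]
ee_rot: [[-0.224, -0.975, 0.0], [-0.975, 0.224, -0.0], [-0.0, -0.0, -1.0]]
wrist_force: [-1.0, -0.4, -0.6]
gripper_width: 0.005
```

```bash
python3 -m crank '[[0,-0.003,0,0],[0,-0.002,0,0],[0,-0.002,0,0],[0,-0.002,0,0]]'
python3 -m crank '[[0,-0.0015,0,0],[0,-0.001,0,0],[0,0,0,0]]'
python3 m1.py d
```

```text
time_s: 4.02
tcp_pos: [0.5605, 0.0589, 0.0474]
ee_rot: [[-0.224, -0.975, -0.001], [-0.975, 0.224, 0.0], [0.0, 0.001, -1.0]]
wrist_force: [-1.9, 1.6, -1.1]
gripper_width: 0.008
time_s: 4.27
tcp_pos: [0.5609, 0.0587, 0.0473]
ee_rot: [[-0.225, -0.974, -0.005], [-0.974, 0.225, 0.0], [0.001, 0.005, -1.0]]
wrist_force: [-7.7, 6.4, 3.8]
gripper_width: 0.006
t 4.27 tcp ledge [-30.6   4.1] z 47.32052611201239 F [-7.7  6.4  3.8]
top plate rect ledge -40.0 127.7 116.8 146.1 35.02
  far edge x at cy 0.4 skew deg -34.09
  line ctr -18.9 -34.8 1.4 1.1 short of end 115.2
scene plate rect ledge 17.2 0.2 77.3 154.2 0.16
  far edge x at cy 45.1 skew deg 12.96
  line ctr 16.8 -33.2 74.3 4.3 short of end 116.8
```

View pics/d_scene.png

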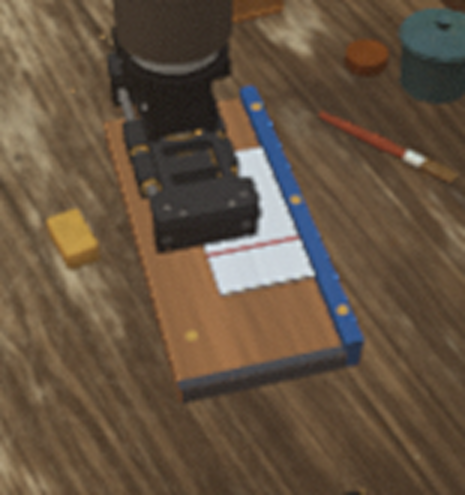

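```bash
python3 -m crank '[[0,0.006,0,0],[0,0.002,-0.01,0],[0,0,-0.02,0],[-0.02,-0.01,0,0],[-0.02,-0.01,0,0]]'
python3 -m crank '[[-0.02,-0.012,0,0],[-0.02,-0.012,0,0],[-0.02,-0.012,0,0],[0,0,0,0]]'
python3 m1.py e
```

```text
time_s: 4.78
tcp_pos: [0.5854, 0.0945, 0.0806]
ee_rot: [[-0.225, -0.974, 0.005], [-0.974, 0.225, 0.001], [-0.002, -0.005, -1.0]]
wrist_force: [-0.3, 0.7, -0.2]
gripper_width: 0.003
time_s: 5.12
tcp_pos: [0.6363, 0.1477, 0.0788]
ee_rot: [[-0.221, -0.975, 0.006], [-0.975, 0.221, 0.001], [-0.003, -0.006, -1.0]]
wrist_force: [0.6, 0.1, 0.3]
gripper_width: 0.007
t 5.12 tcp ledge [ 23.  107.7] z 78.83500043209824 F [0.6 0.1 0.3]
top plate rect ledge 22.7 -0.2 153.5 89.7 89.94
  far edge x at cy 55.3 skew deg 1.65
  line ctr -19.3 -34.8 0.6 0.0 short of end 115.2
scene plate rect ledge 17.2 0.7 77.3 155.1 0.16
  far edge x at cy 54.9 skew deg 0.07
  line ctr 16.7 -33.0 73.7 3.9 short of end 117.0
```

View pics/e_top.png

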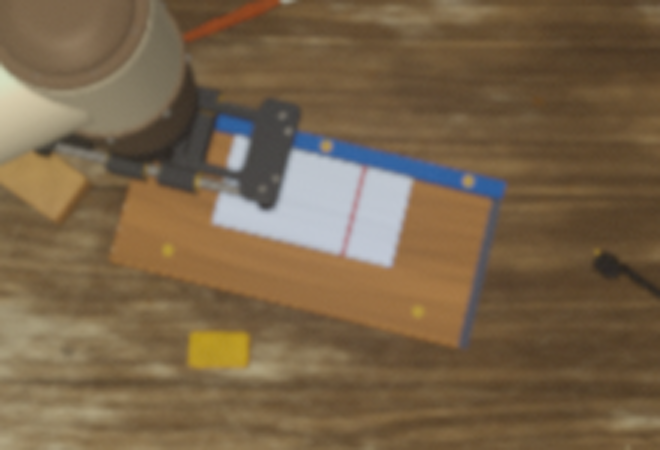

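```bash
python3 -m crank '[[0,0.005,0.01,0],[0,0,0.012,0],[0,0,0.008,0],[0,0,0.001,0],[0,0,0,0]]'
```

```text
time_s: 5.63
tcp_pos: [0.627, 0.1455, 0.0461]
ee_rot: [[-0.224, -0.975, -0.001], [-0.975, 0.224, -0.001], [0.001, 0.001, -1.0]]
wrist_force: [0.7, -0.3, 0.1]
gripper_width: 0.007
```

```bash
python3 -m crank '[[0.005,0,-0.001,0],[0.004,0,0,0],[0.004,0,0,0],[0.004,0,0,0],[0.004,0,0,0]]'
python3 -m crank '[[0.004,0,0,0],[0.004,0,0,0],[0.004,0,0,0],[0.004,0,0,0],[0.004,0,0,0]]'
python3 m1.py f
```

```text
time_s: 6.05
tcp_pos: [0.6227, 0.1254, 0.0479]
ee_rot: [[-0.224, -0.975, 0.001], [-0.975, 0.224, 0.001], [-0.001, -0.001, -1.0]]
wrist_force: [0.3, 2.2, 0.6]
gripper_width: 0.002
time_s: 6.47
tcp_pos: [0.6183, 0.106, 0.0478]
ee_rot: [[-0.224, -0.975, 0.001], [-0.975, 0.224, 0.0], [-0.0, -0.001, -1.0]]
wrist_force: [-0.3, 2.8, 0.5]
gripper_width: 0.007
t 6.47 tcp ledge [14.8 63. ] z 47.838114176900255 F [-0.3  2.8  0.5]
top plate rect ledge 17.4 -23.2 78.4 153.6 0.16
  far edge x at cy 42.2 skew deg 19.83
  line ctr -18.9 -57.6 0.6 0.0 short of end 92.4
scene plate rect ledge 17.2 -23.5 77.3 154.2 0.17
  far edge x at cy 54.9 skew deg 0.13
  line ctr 17.4 -56.9 74.0 4.3 short of end 93.1
```

View pics/f_scene.png

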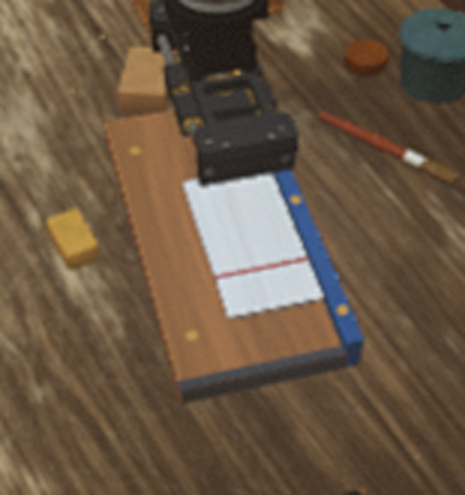

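```bash
python3 -m crank '[[0.004,-0.0002,0,0],[0.004,0,0,0],[0.004,0,0,0],[0.004,0,0,0],[0.004,0,0,0]]'
python3 -m crank '[[0.004,-0.0002,0,0],[0.004,0,0,0],[0.004,0,0,0],[0.004,0,0,0],[0.004,0,0,0]]'
python3 -m crank '[[0.004,-0.0002,0,0],[0.004,0,0,0],[0.004,0,0,0],[0.004,0,0,0],[0.004,0,0,0]]'
python3 m1.py g
```

```text
time_s: 6.98
tcp_pos: [0.6138, 0.0863, 0.0477]
ee_rot: [[-0.224, -0.975, 0.0], [-0.975, 0.224, 0.0], [-0.0, -0.0, -1.0]]
wrist_force: [0.0, 3.8, 1.6]
gripper_width: 0.007
time_s: 7.4
tcp_pos: [0.6094, 0.0668, 0.0477]
ee_rot: [[-0.224, -0.975, -0.0], [-0.975, 0.224, 0.0], [-0.0, 0.0, -1.0]]
wrist_force: [-1.6, 4.1, 3.1]
gripper_width: 0.005
time_s: 7.82
tcp_pos: [0.6051, 0.0473, 0.0477]
ee_rot: [[-0.224, -0.975, -0.0], [-0.975, 0.224, 0.0], [-0.0, 0.0, -1.0]]
wrist_force: [-1.8, 5.0, 2.5]
gripper_width: 0.005
t 7.82 tcp ledge [15.   2.9] z 47.66706224115598 F [-1.8  5.   2.5]
top plate rect ledge 29.6 127.3 120.5 143.5 33.03
  far edge x at cy 72.1 skew deg -34.37
  line ctr -19.4 -117.7 0.6 0.0 short of end 32.3
scene plate rect ledge 17.3 -82.9 77.1 153.3 0.03
  far edge x at cy 55.1 skew deg 0.03
  line ctr 17.3 -116.8 4.0 75.3 short of end 33.2
```

View pics/g_top.png

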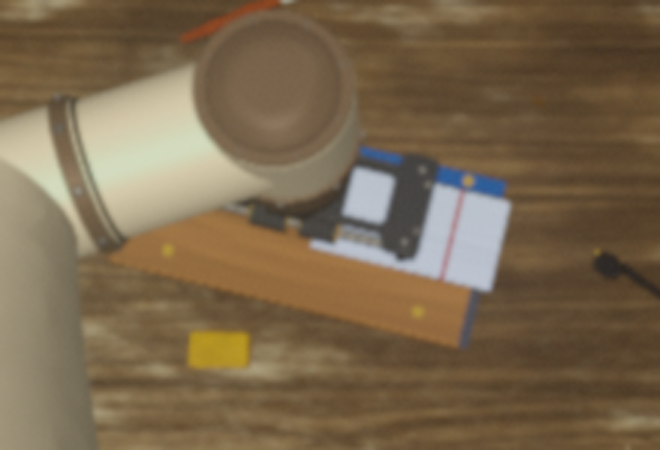

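```bash
python3 -m crank '[[0.004,-0.0002,0,0],[0.004,0,0,0],[0.004,0,0,0],[0.004,0,0,0],[0.004,0,0,0]]'
python3 -m crank '[[0.003,0,0,0],[0.002,0,0,0],[0,0,0,0]]'
python3 m1.py h
```

```text
time_s: 8.33
tcp_pos: [0.6008, 0.0276, 0.0475]
ee_rot: [[-0.224, -0.975, -0.0], [-0.975, 0.224, -0.0], [0.0, 0.0, -1.0]]
wrist_force: [-1.1, 3.9, 1.3]
gripper_width: 0.007
time_s: 8.58
tcp_pos: [0.5996, 0.0223, 0.0475]
ee_rot: [[-0.224, -0.975, -0.001], [-0.975, 0.224, -0.001], [0.001, 0.0, -1.0]]
wrist_force: [0.0, 1.5, -0.7]
gripper_width: 0.004
t 8.58 tcp ledge [ 15.3 -22.7] z 47.52011450875221 F [ 0.   1.5 -0.7]
top plate rect ledge 33.8 88.0 120.7 145.8 30.13
  far edge x at cy 75.7 skew deg -35.71Traceback (most recent call last):
  File "m1.py", line 17, in <module>
    Rm=big(rd,ROI[n]); q=((proj(c,topx(Rm),.051)-o)@R*1000-off[n]); (cx,cy),(w,h),a=cv2.minAreaRect(q.astype(np.float32))
  File "h.py", line 23, in big
    return max(cs,key=cv2.contourArea).reshape(-1,2)
           ~~~^^^^^^^^^^^^^^^^^^^^^^^^
ValueError: max() iterable argument is empty
```

View pics/h_top.png

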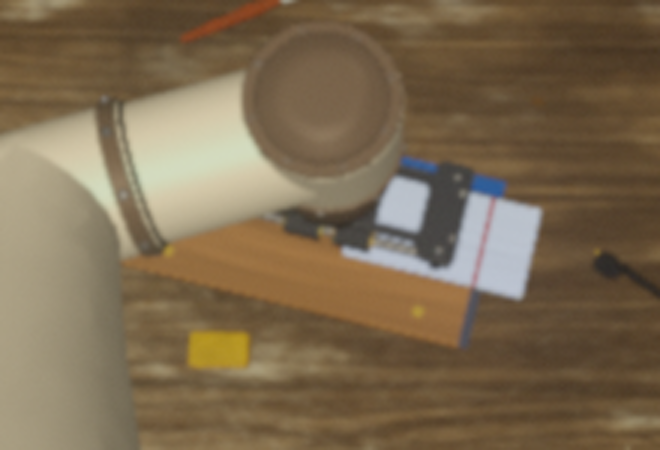

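```bash
python3 -m crank '[[-0.012,0,0,0],[-0.01,0,-0.03,0],[-0.03,0.01,-0.04,0],[-0.035,0.01,-0.01,0],[-0.035,0.01,0,0]]'
python3 -m crank '[[-0.03,0.01,0,0],[-0.03,0.01,0,0],[0,0,0,0]]'
cat > m2.py <<'E'
from h import *
import sys
yaw=np.radians(-12.9); o=np.array([.58808,.04565]); R=np.array([[np.cos(yaw),-np.sin(yaw)],[np.sin(yaw),np.cos(yaw)]])
off={'top':(1.2,4.0),'scene':(1.0,1.2)}
s=sense(); t=(np.array(s['tcp_pos'][:2])-o-R@[.0012,.0025])@R*1000
print('t',round(s['time_s'],2),'tcp ledge',t.round(1),'F',np.round(s['wrist_force'],1))
ys=np.arange(-215,0,.5); pic=[]
for n in('top','scene'):
    c=capture(n); oc=o+R@(np.array(off[n])/1000)
    A=rect(c,oc,yaw,.051,np.arange(-80,81,.5),ys); B=rect(c,oc,yaw,.045,np.arange(-80,81,.5),ys)
    xs=np.arange(-80,81,.5)
    pic.append(np.hstack([A[::-1,::-1],B[::-1,::-1]]))
    for lo,hi in((-15,0),(2,20),(25,50)):
        f=cv2.GaussianBlur(A[(xs>lo)&(xs<hi)].astype(float).mean(0)[None],(0,0),1.5)[0]; r=f[:,0]-f[:,1]
        w=np.clip(r-5,0,None)*((ys<-90)&(ys>-175)); w[np.abs(ys-ys[np.argmax(w)])>5]=0
        V=f.sum(1)/3; g=np.gradient(V); e=ys[np.argmax(np.where((ys<-165),g,-9))]
        print(n,'line y at x',(lo+hi)/2,(w@ys/w.sum()).round(2),'marked end',e)
    f=B[(xs>-60)&(xs<-28)].astype(float).mean(0); f=cv2.GaussianBlur(f[None],(0,0),1.5)[0]
    D=f[:,0]-f[:,2]; g=np.gradient(D); k=(ys<-125)&(ys>-160)
    print('   brown/strip',ys[np.argmax(np.where(k,g,-9))],'outer',ys[np.argmin(np.where(k&(ys<-143),g,9))],'V-grad',ys[np.argmax(np.where(k&(ys<-146),np.gradient(f.sum(1)),-9))])
cv2.imwrite(f'pics/{sys.argv[1]}.png',cv2.cvtColor(cv2.resize(np.vstack(pic),(800,590)),cv2.COLOR_RGB2BGR))
E
python3 m1.py i; python3 m2.py i2
```

```text
time_s: 9.05
tcp_pos: [0.6012, 0.1446, 0.1246]
ee_rot: [[-0.225, -0.974, 0.008], [-0.974, 0.225, 0.002], [-0.004, -0.007, -1.0]]
wrist_force: [0.0, 0.2, -0.1]
gripper_width: 0.005
time_s: 9.3
tcp_pos: [0.5928, 0.2112, 0.1204]
ee_rot: [[-0.218, -0.976, 0.002], [-0.976, 0.218, 0.001], [-0.001, -0.002, -1.0]]
wrist_force: [0.9, -0.5, 0.1]
gripper_width: 0.011
t 9.3 tcp ledge [-33.6 160. ] z 120.4235341767019 F [ 0.9 -0.5  0.1]
top plate rect ledge 23.5 -108.8 154.1 90.3 89.94
  far edge x at cy 56.3 skew deg 0.6
t 9.35 tcp ledge [-33.4 157.7] F [-0.5 -0.8 -0.8]
top line y at x -7.5 -143.94 marked end -185.0
top line y at x 11.0 -143.83 marked end -185.0
top line y at x 37.5 -143.86 marked end -185.0
   brown/strip -143.5 outer -151.5 V-grad -146.5
scene line y at x -7.5 -141.81 marked end -183.0
scene line y at x 11.0 -141.84 marked end -183.0
scene line y at x 37.5 -141.7 marked end -183.0
   brown/strip -141.5 outer -159.5 V-grad -150.0Traceback (most recent call last):
  File "m1.py", line 17, in <module>
    Rm=big(rd,ROI[n]); q=((proj(c,topx(Rm),.051)-o)@R*1000-off[n]); (cx,cy),(w,h),a=cv2.minAreaRect(q.astype(np.float32))
  File "h.py", line 23, in big
    return max(cs,key=cv2.contourArea).reshape(-1,2)
           ~~~^^^^^^^^^^^^^^^^^^^^^^^^
ValueError: max() iterable argument is empty
```

View pics/i2.png

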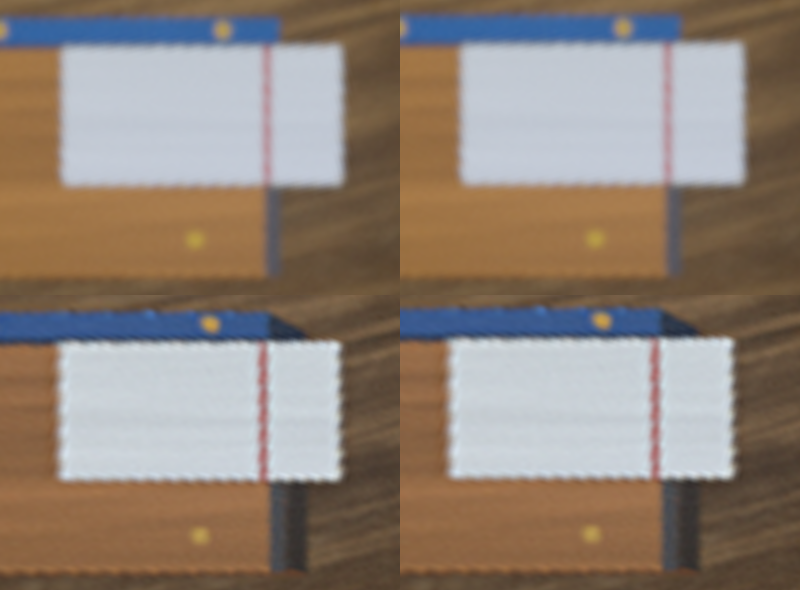

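View pics/i_top.png

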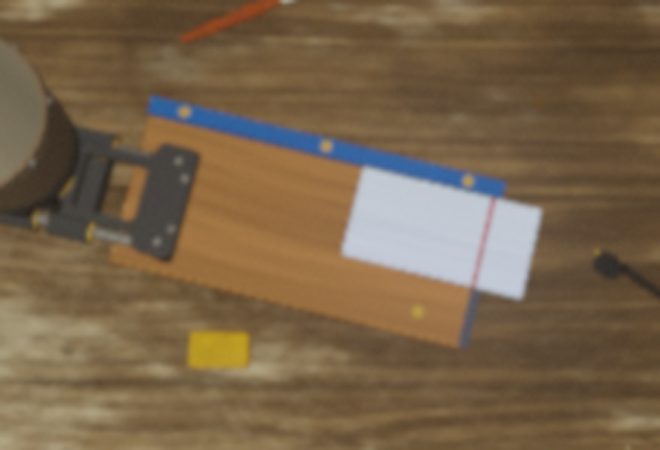

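```bash
python3 - <<'E'
from h import *
yaw=np.radians(-12.9); o=np.array([.58808,.04565]); R=np.array([[np.cos(yaw),-np.sin(yaw)],[np.sin(yaw),np.cos(yaw)]])
off={'top':(1.2,4.0),'scene':(1.0,1.2)}
ys=np.arange(-190,190,.25)
def half(p,lo,hi,a,b):  # half-level crossing between plateaus at a and b
    va=p[(ys>a[0])&(ys<a[1])].mean(); vb=p[(ys>b[0])&(ys<b[1])].mean(); s=(p-(va+vb)/2)*np.sign(vb-va)
    k=np.where((ys>lo)&(ys<hi)&(s<0)&(np.roll(s,-1)>=0)|((ys>lo)&(ys<hi)&(s>=0)&(np.roll(s,-1)<0)))[0]; return ys[k]
for n in('top','scene'):
    c=capture(n); oc=o+R@(np.array(off[n])/1000)
    F=rect(c,oc,yaw,.057,np.arange(60,67,.5),ys).astype(float).mean(0)
    p=F[:,2]-F[:,0]
    print(n,'fence top right',half(p,-165,-135,(-140,-130),(-185,-175)),'left',half(p,135,165,(130,140),(170,180)))
    B=rect(c,oc,yaw,.045,np.arange(-60,-28,.5),ys).astype(float).mean(0); p=B[:,0]-B[:,2]
    print('  brown/strip',half(p,-150,-130,(-135,-130),(-147,-146)),'left',half(p,135,165,(130,140),(165,175)))
    if n=='scene':
        v=B[:,2]; print('  lit/shade blue',half(v,-157,-145,(-147,-145),(-158,-155)), ' foot', half(B[:,0],-175,-155,(-158,-155),(-175,-172)))
        q=rect(c,oc,yaw,.057,np.arange(60,67,.5),np.arange(-170,-135,1.)).mean(0); print(q.round().astype(int)[::-1].tolist())
    else: print('  outer',half(p,-160,-146,(-147,-146),(-175,-165)))
    # mean depth-derived y of the end edge: top-height points
    d=c['depth'];h,w=d.shape;vv,uu=np.mgrid[0:h,0:w]
    K=np.array([[c['fx'],0,c['cx']],[0,c['fy'],c['cy']],[0,0,1]])
    nd=cv2.undistortPoints(np.c_[uu.ravel(),vv.ravel()].astype(float).reshape(-1,1,2),K,np.array([c['k1'],0,0,0.])).reshape(-1,2)
    pw=(np.c_[nd,np.ones(len(nd))]*d.reshape(-1,1))@c['world_from_camera'][:3,:3].T+c['world_from_camera'][:3,3]
    ll=(pw[:,:2]-oc)@R*1000; m=(abs(ll[:,0]+45)<15)&(ll[:,1]<-120)&(ll[:,1]>-175)
    b=np.arange(-175,-120,2.5); print('  depth z by y',[(float(y),round(float(np.median(pw[m&(abs(ll[:,1]-y)<1.25),2])*1000),0) if (m&(abs(ll[:,1]-y)<1.25)).any() else None, int((m&(abs(ll[:,1]-y)<1.25)).sum())) for y in b])
E
```

```text
top fence top right [-150.25] left [150.]
  brown/strip [-143.25] left [152.  160.5]
  outer [-151.75]
  depth z by y [(-175.0, 0.0, 7), (-172.5, 0.0, 11), (-170.0, -0.0, 11), (-167.5, 1.0, 11), (-165.0, 1.0, 13), (-162.5, 1.0, 12), (-160.0, 1.0, 11), (-157.5, 1.0, 13), (-155.0, 1.0, 11), (-152.5, 1.0, 2), (-150.0, 46.0, 8), (-147.5, 45.0, 11), (-145.0, 47.0, 12), (-142.5, 48.0, 12), (-140.0, 47.0, 13), (-137.5, 46.0, 14), (-135.0, 46.0, 12), (-132.5, 46.0, 12), (-130.0, 46.0, 13), (-127.5, 45.0, 13), (-125.0, 45.0, 12), (-122.5, 45.0, 12)]
scene fence top right [-151.75] left [150.5]
  brown/strip [-141.25] left [149.25]
  lit/shade blue [-149.75]  foot [-161.5]
[[59, 89, 140], [58, 89, 140], [57, 88, 140], [57, 88, 139], [57, 88, 139], [57, 88, 140], [57, 89, 141], [58, 90, 142], [58, 90, 142], [58, 89, 140], [56, 87, 136], [55, 84, 130], [54, 79, 118], [51, 71, 102], [49, 63, 86], [48, 58, 74], [48, 56, 71], [50, 58, 72], [54, 59, 73], [58, 61, 73], [63, 64, 73], [69, 67, 72], [74, 69, 71], [79, 71, 69], [83, 73, 67], [87, 75, 67], [90, 77, 67], [95, 79, 67], [99, 81, 66], [102, 83, 66], [104, 84, 66], [105, 85, 65], [104, 84, 64], [103, 82, 62], [101, 81, 62]]
  depth z by y [(-175.0, -1.0, 10), (-172.5, -1.0, 13), (-170.0, -0.0, 9), (-167.5, -1.0, 10), (-165.0, -2.0, 14), (-162.5, -1.0, 14), (-160.0, -1.0, 16), (-157.5, -2.0, 8), (-155.0, -1.0, 14), (-152.5, -1.0, 13), (-150.0, 33.0, 79), (-147.5, 36.0, 35), (-145.0, 22.0, 22), (-142.5, 43.0, 26), (-140.0, 2.0, 25), (-137.5, 1.0, 25), (-135.0, 42.0, 20), (-132.5, 42.0, 24), (-130.0, 44.0, 12), (-127.5, 44.0, 15), (-125.0, 44.0, 13), (-122.5, 44.0, 9)]
```

```bash
python3 -m crank '[[0.03,-0.01,0,0],[0.035,-0.01,0,0],[0.035,-0.01,0,0],[0.035,-0.01,0.02,0],[0.02,-0.008,0.02,0]]'
python3 -m crank '[[0,0,0.015,0],[0,0,0.01,0],[0,0,0.005,0],[0,0,0,0]]'
python3 m2.py j
```

```text
time_s: 9.97
tcp_pos: [0.6049, 0.04, 0.0814]
ee_rot: [[-0.227, -0.974, 0.003], [-0.974, 0.227, 0.001], [-0.001, -0.003, -1.0]]
wrist_force: [-0.3, 0.2, -0.6]
gripper_width: 0.006
time_s: 10.3
tcp_pos: [0.6041, 0.0437, 0.0493]
ee_rot: [[-0.224, -0.975, -0.002], [-0.975, 0.224, -0.001], [0.001, 0.002, -1.0]]
wrist_force: [-0.0, -0.9, 0.2]
gripper_width: 0.007
t 10.3 tcp ledge [14.8 -0.8] F [-0.  -0.9  0.2]
top line y at x -7.5 -143.94 marked end -185.0
top line y at x 11.0 -143.87 marked end -185.0
top line y at x 37.5 -143.81 marked end -185.0
   brown/strip -143.5 outer -151.0 V-grad -146.5
scene line y at x -7.5 -141.81 marked end -183.0
scene line y at x 11.0 -141.85 marked end -183.0
scene line y at x 37.5 -141.71 marked end -183.0
   brown/strip -141.0 outer -159.5 V-grad -150.0
```

```bash
python3 -m crank '[[0.005,0,0.002,0],[0.005,0,0,0],[0.005,0,0,0],[0.004,0,0,0],[0.003,0,0,0]]'
python3 -m crank '[[0.002,0,0,0],[0.002,0,0,0],[0.001,0,0,0],[0,0,0,0]]'
python3 m2.py k
```

```text
time_s: 10.82
tcp_pos: [0.5996, 0.0221, 0.0487]
ee_rot: [[-0.224, -0.975, 0.0], [-0.975, 0.224, 0.0], [-0.0, -0.0, -1.0]]
wrist_force: [-0.5, 1.8, 0.3]
gripper_width: 0.007
time_s: 11.15
tcp_pos: [0.5987, 0.018, 0.0486]
ee_rot: [[-0.224, -0.975, 0.001], [-0.975, 0.224, 0.0], [-0.0, -0.001, -1.0]]
wrist_force: [-0.0, 2.3, 1.6]
gripper_width: 0.002
t 11.15 tcp ledge [ 15.3 -27.1] F [-0.   2.3  1.6]
top line y at x -7.5 -148.19 marked end -189.5
top line y at x 11.0 -148.18 marked end -189.0
top line y at x 37.5 -148.08 marked end -189.0
   brown/strip -143.5 outer -151.0 V-grad -146.5
scene line y at x -7.5 -146.04 marked end -187.5
scene line y at x 11.0 -146.15 marked end -187.0
scene line y at x 37.5 -146.03 marked end -187.0
   brown/strip -141.0 outer -159.5 V-grad -150.0
```

```bash
python3 -m crank '[[0.001,0,0,0],[0.001,0,0,0],[0.0005,0,0,0],[0,0,0,0]]'
python3 m2.py l
```

```text
time_s: 11.58
tcp_pos: [0.5982, 0.0154, 0.0485]
ee_rot: [[-0.224, -0.975, 0.001], [-0.975, 0.224, 0.0], [-0.0, -0.0, -1.0]]
wrist_force: [-0.6, 3.4, 2.0]
gripper_width: 0.006
t 11.58 tcp ledge [ 15.4 -29.7] F [-0.6  3.4  2. ]
top line y at x -7.5 -150.84 marked end -192.0
top line y at x 11.0 -150.72 marked end -191.5
top line y at x 37.5 -150.62 marked end -192.0
   brown/strip -143.5 outer -151.0 V-grad -146.5
scene line y at x -7.5 -148.66 marked end -190.0
scene line y at x 11.0 -148.58 marked end -189.5
scene line y at x 37.5 -148.6 marked end -190.0
   brown/strip -141.0 outer -159.5 V-grad -150.5
```

View pics/l.png

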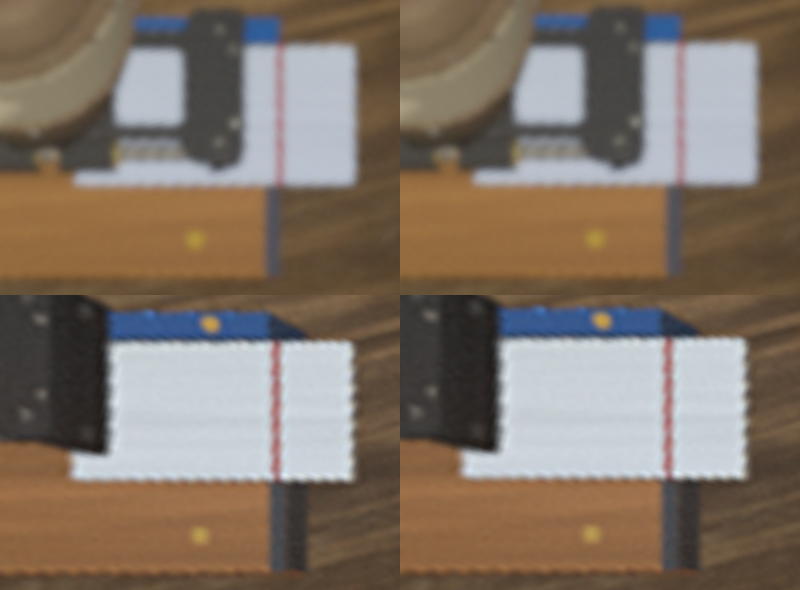

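```bash
python3 -m crank '[[-0.005,0,0,0],[-0.01,0,-0.005,0],[-0.015,0,-0.03,0],[-0.03,0.01,-0.035,0],[-0.035,0.01,-0.02,0]]'
python3 -m crank '[[-0.035,0.01,0,0],[-0.03,0.01,0,0],[-0.03,0.01,0,0],[0,0,0,0]]'
python3 m2.py n
sed -i 's/Rm=big.*$/continue/;/line ctr/d' m1.py; python3 m1.py o
python3 - <<'E'
from h import *
yaw=np.radians(-12.9); o=np.array([.58808,.04565]); R=np.array([[np.cos(yaw),-np.sin(yaw)],[np.sin(yaw),np.cos(yaw)]])
c=capture('scene'); oc=o+R@[.001,.0012]; xs=np.arange(35,75,.25)
for a in(-142,-120,-100,-80,-60,-48):
    v=rect(c,oc,yaw,.051,xs,np.arange(a-5,a+5,.5)).astype(float).mean(1); r=v[:,0]; print(a,'white->blue x',xs[np.argmin(np.gradient(r))], 'red min gap', r.min().round())
E
```

```text
time_s: 12.1
tcp_pos: [0.6011, 0.1084, 0.1369]
ee_rot: [[-0.226, -0.974, 0.002], [-0.974, 0.226, -0.001], [0.0, -0.002, -1.0]]
wrist_force: [0.6, 1.1, -0.2]
gripper_width: 0.002
time_s: 12.43
tcp_pos: [0.5919, 0.2132, 0.1344]
ee_rot: [[-0.218, -0.976, 0.001], [-0.976, 0.218, 0.0], [-0.001, -0.001, -1.0]]
wrist_force: [-0.2, -0.1, 0.0]
gripper_width: 0.005
t 12.43 tcp ledge [-34.9 161.6] F [-0.2 -0.1  0. ]
top line y at x -7.5 -150.82 marked end -192.0
top line y at x 11.0 -150.71 marked end -192.0
top line y at x 37.5 -150.62 marked end -192.0
   brown/strip -143.5 outer -151.0 V-grad -146.5
scene line y at x -7.5 -148.62 marked end -190.0
scene line y at x 11.0 -148.58 marked end -189.5
scene line y at x 37.5 -148.6 marked end -189.5
   brown/strip -141.0 outer -159.5 V-grad -150.0
t 12.53 tcp ledge [-34.3 157.8] z 133.98887334682308 F [ 0.2 -1.  -0.7]
top plate rect ledge 23.0 -115.6 91.0 154.1 0.68
  far edge x at cy 56.2 skew deg 0.34
scene plate rect ledge 17.3 -114.3 77.1 153.6 0.24
  far edge x at cy 55.1 skew deg 0.12
-142 white->blue x 55.25 red min gap 50.0
-120 white->blue x 55.0 red min gap 51.0
-100 white->blue x 55.0 red min gap 52.0
-80 white->blue x 55.25 red min gap 54.0
-60 white->blue x 55.0 red min gap 52.0
-48 white->blue x 55.25 red min gap 50.0
```

View pics/n.png

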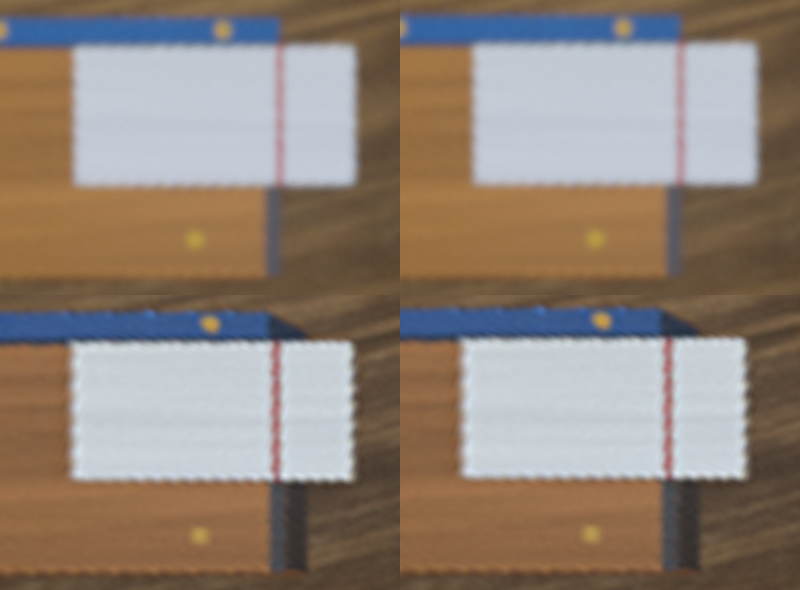

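View pics/o_scene.png

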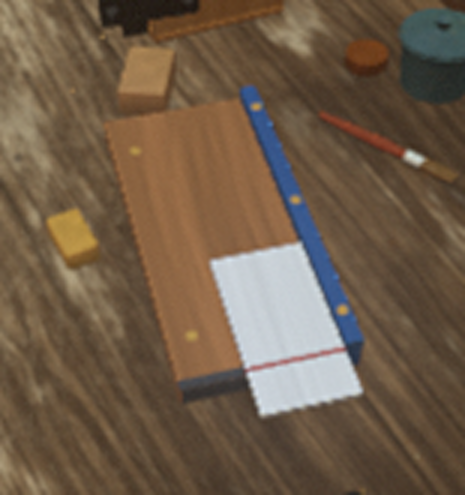

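View pics/o_top.png

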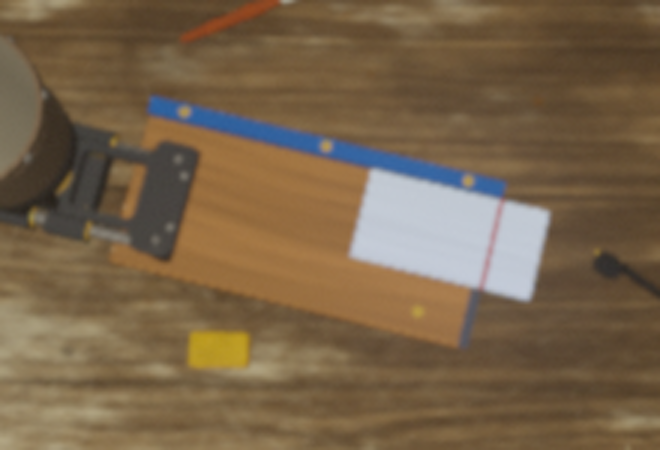

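```bash
python3 -m crank '[[-0.02,0.02,-0.03,0],[-0.02,0.02,-0.03,0],[0,0,0,0],[0,0,0,0],[0,0,0,0]]'; python3 m2.py p; python3 -c "
from station import finish_job; print(finish_job())"
```

```text
time_s: 13.1
tcp_pos: [0.5619, 0.255, 0.1941]
ee_rot: [[-0.225, -0.974, -0.001], [-0.974, 0.225, -0.0], [0.0, 0.001, -1.0]]
wrist_force: [-1.4, -0.8, -0.8]
gripper_width: 0.007
t 13.1 tcp ledge [-73.4 195.7] F [-1.4 -0.8 -0.8]
top line y at x -7.5 -150.83 marked end -192.0
top line y at x 11.0 -150.72 marked end -192.0
top line y at x 37.5 -150.62 marked end -192.0
   brown/strip -143.5 outer -151.5 V-grad -146.5
scene line y at x -7.5 -148.65 marked end -190.0
scene line y at x 11.0 -148.6 marked end -190.0
scene line y at x 37.5 -148.6 marked end -190.0
   brown/strip -141.0 outer -159.5 V-grad -150.5
the job is handed in; nothing more can be done
None
```

I handed the job in at about 13 s of the 48 s allowed. The plate lies along the blue fence with its marked end overhanging, and the red line is over the ledge's right-hand end to within about 1 mm.

With the fingers closed, I pushed the plate square against the fence and then slid it along from its left end. I stopped short to measure, pushed the last few millimetres, and took the hand up and away. Forces stayed at or below about 11 N.

**Last checks:**
- **Fence:** the scene camera shows the plate's far edge at the fence foot along its whole length. The skew is about 0.1–0.2°, and its distance across the ledge matches where it sat when pressed against the fence. The top camera's skew reading of 0.3–0.7° was spoiled because its colour mask took in part of the fence.
- **Red line:** the two cameras disagree by about 1.5 mm. The top view puts the line about 0.6 mm past the end and the scene view about 0.8 mm short of it. I placed it between the two.
- **Stability:** the readings did not change after I took the hand away.
- **Other objects:** the cork, wax and peg look undisturbed in the pictures, though I did not measure them.

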